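# Press the bush out with the folding-crank bench press

### The job

Fold the red crank handle out until it stands upright against its stop, then wind the crank clockwise (seen from above) so that the drift pushes the brass bush out of the aluminium block into the blue tray. Then wind the drift all the way back to its rear stop and let go, leaving the handle standing. Do not turn the crank with the handle folded, do not touch the bush, and do not disturb the micrometer, the oil bottle or the steel bush standing nearby.

Things in the scene. Friction and masses are not known exactly. Their poses are not given: they have to be found in the camera images.
- spindle (a point): Point on the vertical crank axis of the press, 168 mm above the table, level with the fold pin; its axes are those of the press and do not turn with the crank. The crank is a flat steel arm, 13 mm wide, its top 142 mm above the table, turning in a level circle with the fold pin 85 mm from the axis; about 3 N at the handle turns it
- fold_pin (a point): Centre of the fold hinge at the outer end of the crank arm, 85 mm from the crank axis, 168 mm above the table; two steel cheeks 26 mm wide overall and 18 mm long, tops 176 mm above the table. x points outward from the crank axis along the arm, y is the hinge axis, z is up; turns with the crank
- grip_mid (a point): Centre of the red grip, a cylinder 24 mm in diameter that spins freely about its long axis and covers 15 to 120 mm from the fold pin (centre at 67.5). x runs from the free end to the pin, y is the fold hinge axis. Folded, it lies level above the arm, pointing back over the crank axis, 14 mm clear of the arm
- handle (a joint): Fold angle of the red handle: 0 folded along the arm, 1.571 upright at its hard stop (working position). Friction of about 0.12 N m holds it where it is left. Starts at 0 to 0.12, its free half sunk in a dark channel on the arm (sides 42 mm apart outside, tops 182 mm above the table) 63 to 123 mm from the pin; only 9 to 63 mm from the pin can be pinched until it is lifted
- press: Hand press, fixed: green housing 84 x 130 mm, 110 mm high, on a grey bed; origin on the table under the crank axis, y: the drift's advance, z up. Turning the crank clockwise from above advances the drift 15 mm per rad; counter-clockwise draws it back to a hard rear stop, to be found by feel. The crank starts 0.5 to 1.5 rad clockwise of that stop; its range is 9 rad
- drift_tip (a point): Centre of the flat front end of the steel drift, 22 mm in diameter, 70 mm above the table, moving along the press's y
- bore_exit (a point): Centre of the exit of the block's bore, 70 mm above the table, y pointing out of the bore. The aluminium block is fixed on the press bed, 70 mm long along the bore, which is level, 31.5 mm in diameter and in line with the drift
- bush_center (a point): Centre of the brass bush, a cylinder 30 mm in diameter and 60 mm long (y along its length), 0.15 to 0.3 kg, at the start wholly inside the bore and free to be pushed along it; falls into the tray once out
- tray: Blue catch tray with cork floor, fixed, 120 mm (x) by 150 mm (y) outside, walls 40 mm high (12 mm at the block's side), floor 8 mm above the table; origin under its centre
- micrometer: Bench micrometer on a dark stand, 180 mm long, 115 mm high, loose; origin under its stand
- oiler: Brown oil bottle, 44 mm in diameter, 100 mm high, standing loose beside the press; origin under it
- new_bush: Steel bush, 30 mm in diameter, 60 mm high, standing loose beside the press; origin under it
Things that resemble listed ones, but are neither listed nor needed, are in the scene too. Several things look just like the tray: the one meant starts farthest to the robot's left.

How it is judged:
By the outcome, as a careful person would: the job done as asked, in the order asked, and still so for the second after the job is handed in, with the robot touching nothing.
It also fails if it takes over 58 s, if anything falls off the work surface, if the arm or the gripper's body presses on something with over 40 N, if the wrist force passes 120 N, or if a joint passes its speed limit or range.

### The arm

A 6-joint arm with a two-finger parallel gripper is mounted at the origin on the work surface. World frame = base frame: x ahead of the robot, y to its left, z up, the work surface at z = 0. Lengths are in m, angles in rad, forces in N, time in s.
With the tool pointing down it reaches from about 0.275 to 0.75 m from the base axis. Payload 10.2 kg.
Tool frame: the origin (TCP) lies between the finger pads; the fingertips stand 11 mm ahead of it and the grasp point (between the pads) lies 8 mm behind it; z points along the fingers, y is the line along which they close (so a half turn about z gives the same grasp; the last joint's range is limited). The gripper opens to 88 mm and grips with 3 to 60 N. Pads are 18 mm wide; open, the fingers measure 123 mm over their backs; the gripper's body (75 mm by 187 mm) begins 45 mm behind the grasp point.
Start: joints at [-1.532, 0.313, 1.498, -0, 1.331, -0.223], TCP at [0.136, -0.507, 0.25] pointing down, gripper open.
Joint ranges: [-2.94, 2.94], [-0.97, 2.17], [0.19, 2.56], [-1.23, 4.37], [0.02, 3.11], [-2.88, 2.88]. Speed limits (rad/s): [2.39, 2.39, 3.01, 3.14, 3.14, 3.14].

### API

Orientations are given as a unit quaternion [x, y, z, w].
In Python, from plant import ctrl gives the robot as it stands. The module is installed in compiled form; this text tells all that it offers.
- The arm moves only by the tool step_arm, never from a script. Its arguments are lists of equal length, an entry for each row: "fingers": the finger opening in cm, from 0 to 8.81; "travel": the shift along the tool's x, y, z in cm, a list of three; "turn": the turn, a rotation vector about the tool's x, y, z in degrees, a list of three. In form: {"fingers": [fingers, ...], "travel": [[x, y, z], ...], "turn": [[rx, ry, rz], ...]}. A call has 1 to 20 rows; each row is the pose to reach, as a shift and turn from the pose commanded when the call began, along the tool's axes at that moment; what a row does not reach only later rows make up. A row lasts 1/8 s, in which the tool goes at most 62.5 mm and 10.7 degrees, less where a joint would pass 70% of its speed; a pose out of reach is approached as far as the arm can. A call with a gripper value outside its range is refused whole. The fingers move at their own pace and stop on an object; the grip force is fixed at half the most. Time passes only in rows, so rows that repeat a pose let the fingers close. It gives the time, the measured TCP pose, the force, the opening and the grip force at its end, in the units of the state.
- ctrl.get_obs(): the state, without advancing time (a new reading comes with each control period).
- ctrl.read_camera(name): name is "scene" or "top"; returns the picture (480x640x3 uint8, blue, green, red); there is no depth.
- ctrl.camera_params(name): a dict with "fx", "fy", "cx", "cy" (pixels), "cam_to_world" (4x4, takes a point from camera to world coordinates). Camera axes: x right, y up, looking along -z (the intrinsics and any distortion apply to the point x, -y, -z); pixel columns grow to the right and rows downward; lengths in m; the calibration is good to about 2 mm. A picture is of the moment at which its call begins. camera_params takes no time and is no camera call.
- ctrl.sign_off(): hands the job in; it is judged then, once.
The state is a dict: "t": time; "qpos": joint angles; "dq": joint speeds; "tau": joint torques, N m; "tool_pos": TCP position; "tool_rot": TCP orientation; "force": force on the tool from outside, world axes, zero at the start; "torque": the same for the moment, N m; "width": opening from 0.0 (shut) to 1.0 (fully open); "finger_force": force on a finger pad.
Only numpy, scipy, OpenCV 4.12 (cv2) and the standard library are available. Lean on these libraries where they do the work, as an engineer would, in place of code of your own. Each camera call takes 0.05 s, during which the arm holds its last target. There are 200 camera calls.

## Working session

There is one attempt and no reset: what is moved stays moved. The work goes in short steps, Python scripts to look and compute and a tool call to move; the robot and the scene stay as the last step left them, time stands still between calls to the robot, and variables do not carry over. Pictures are saved under pics/ and viewed, at most 10 in all, crops included, and the job is handed in when it is done.

Besides the shell and the picture viewer there is one more tool, called after "Call:" as name(argument=value, ...), one argument or row to a line, values as JSON. step_arm: Moves the arm, as the interface text tells. Its arguments: {"type":"object","properties":{"fingers":{"type":"array","items":{"type":"number"}},"travel":{"type":"array","items":{"type":"array","items":{"type":"number"}}},"turn":{"type":"array","items":{"type":"array","items":{"type":"number"}}}},"required":["fingers","travel","turn"]}

```bash
mkdir -p pics
python3 - <<'E'
from plant import ctrl
import cv2
for n in("scene","top"):
    cv2.imwrite(f"pics/{n}0.png",ctrl.read_camera(n)); p=ctrl.camera_params(n); print(n,p)
o=ctrl.get_obs(); print(o)
E
```

```text
scene {'fx': 484.91143021813133, 'fy': 484.91143021813133, 'cx': 318.98716719061076, 'cy': 230.70287966334183, 'cam_to_world': array([[-0.71990048, -0.3772135 ,  0.58262619,  1.1217436 ],
       [ 0.69389626, -0.37197439,  0.6165574 ,  0.48371839],
       [-0.01585175,  0.84814211,  0.52953157,  0.64580602],
       [ 0.        ,  0.        ,  0.        ,  1.        ]])}
top {'fx': 568.2506752530686, 'fy': 568.2506752530686, 'cx': 325.140662571121, 'cy': 238.27988384493676, 'cam_to_world': array([[-0.02705888,  0.98892412, -0.14593457,  0.31341734],
       [-0.99952703, -0.02890017, -0.01051146, -0.15110155],
       [-0.01461257,  0.14558112,  0.9892384 ,  1.56922572],
       [ 0.        ,  0.        ,  0.        ,  1.        ]])}
{'t': 0.1, 'qpos': array([-1.53239556e+00,  3.13403974e-01,  1.49831859e+00, -8.56187226e-06,
        1.33100916e+00, -2.23413310e-01]), 'dq': array([-0.00048363, -0.00269041, -0.00145171, -0.00015394,  0.00040986,
       -0.00086254]), 'tau': array([ 2.23929943e-03, -4.02817047e+01, -2.52646279e+01,  6.96071237e-02,
        3.42907885e-02, -6.29974170e-05]), 'tool_pos': array([ 0.13585929, -0.50691399,  0.24922922]), 'tool_rot': array([ 9.91443609e-01,  1.30534464e-01,  4.84703870e-05, -5.67484302e-04]), 'force': array([-0.15258948,  0.4778739 , -0.36791564]), 'torque': array([ 0.00274179, -0.04118463,  0.01359015]), 'finger_force': 0.0, 'width': 0.9993920647564128}
```

View pics/scene0.png

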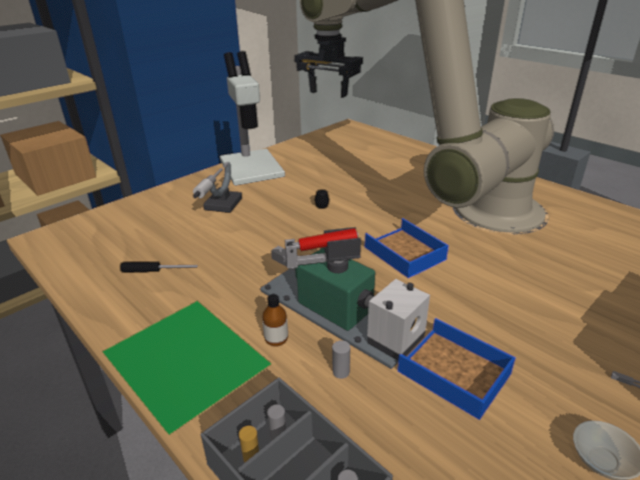

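View pics/top0.png

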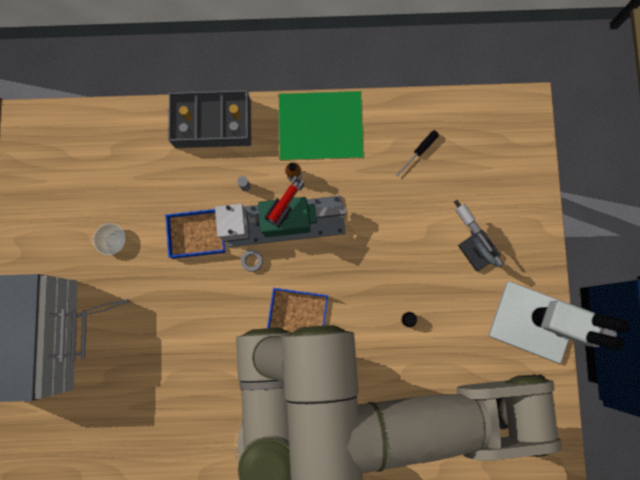

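The scene has two blue trays, at top-view pixels (195,233) and (298,312). The one at (195,233) is farthest left (+y) and sits at the block's exit, so it's the one meant. The press is at about (285,217), with the red handle running from (298,184) to (272,220). I'll confirm with enlarged crops.

Run:
```python
import cv2
a=cv2.imread("pics/top0.png")[155:275,155:355]; cv2.imwrite("pics/topc.png",cv2.resize(a,None,fx=4,fy=4,interpolation=cv2.INTER_CUBIC))
a=cv2.imread("pics/scene0.png")[215:365,250:450]; cv2.imwrite("pics/scenec.png",cv2.resize(a,None,fx=4,fy=4,interpolation=cv2.INTER_CUBIC))
```

```text
(no output)
```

View pics/topc.png

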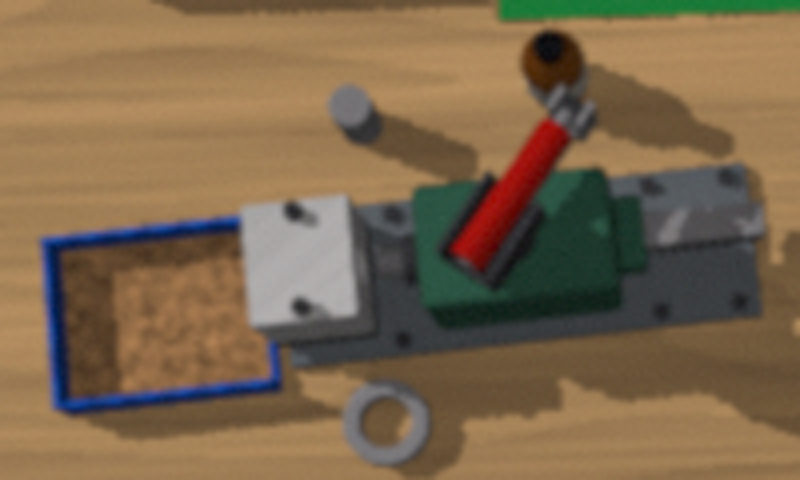

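View pics/scenec.png

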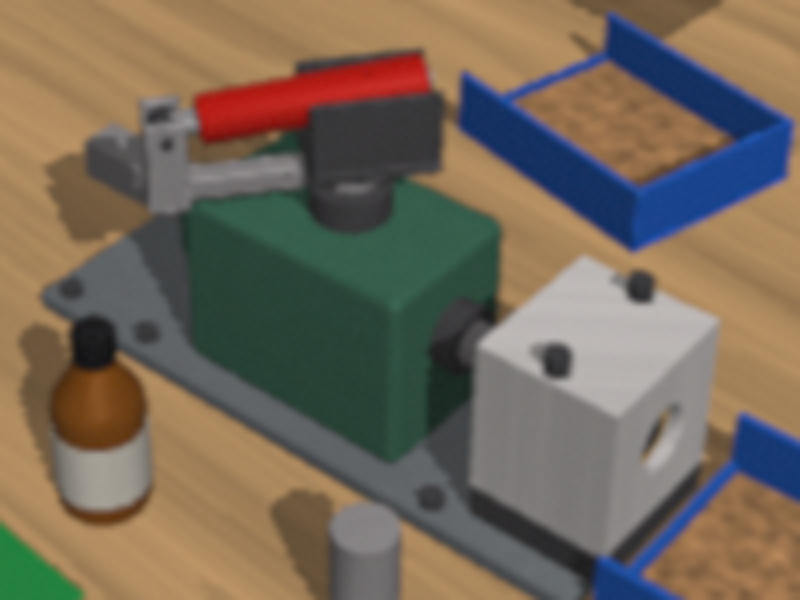

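The crops confirm the tray at the block's exit, at top (195,233). In the top view the hinge cheeks are at about (297.5,182.5) and the grip runs from (295,186) to (272.5,220.5). In the scene view the pin hole is at (291.3,250.8).

```bash
cat > h.py <<'E'
import numpy as np
from plant import ctrl
def ray(n,u,v):
    p=ctrl.camera_params(n);T=p["cam_to_world"]
    d=T[:3,:3]@np.array([(u-p["cx"])/p["fx"],-(v-p["cy"])/p["fy"],-1]);return T[:3,3],d
def onz(n,u,v,z):
    o,d=ray(n,u,v);return (o+d*(z-o[2])/d[2]).round(4)
def T4(u,v,z): return onz("top",155+u/4-.375,155+v/4-.375,z)
def S4(u,v,z): return onz("scene",250+u/4-.375,215+v/4-.375,z)
E
python3 - <<'E'
from h import *
print("pin top",T4(570,112,.176),"scene hole",S4(165,143,.168), "cheektop",S4(160,108,.176))
a=T4(560,128,.176);b=T4(470,255,.18)
print("grip out/in",a,b,np.linalg.norm(a-b)); 
print("scene grip ends axis",S4(205,117,.168),S4(425,80,.172))
print("hub",S4(350,205,.118),"chan",T4(492,180,.182),T4(543,212,.182),T4(443,248,.182),T4(490,285,.182))
for c in((414,188),(605,170),(617,285),(432,305)):print("housing",T4(*c,.11))
for c in((242,207),(350,196),(360,318),(252,328)):print("block",T4(*c,.11))
print("bed edge",T4(750,165,.01),T4(760,315,.01),T4(293,366,.01))
print("oiler",T4(548,45,.1),S4(97,330,.1),"bush",T4(352,103,.06),S4(365,525,.06))
E
```

```text
pin top [ 0.6625 -0.0696  0.176 ] scene hole [ 0.6757 -0.0609  0.168 ] cheektop [ 0.6666 -0.074   0.176 ]
grip out/in [ 0.6524 -0.0632  0.176 ] [ 0.5722 -0.0059  0.18  ] 0.09864750376973556
scene grip ends axis [ 0.6496 -0.0637  0.168 ] [ 0.5627 -0.0105  0.172 ]
hub [ 0.6024 -0.0191  0.118 ] chan [ 0.619  -0.0204  0.182 ] [ 0.5977 -0.0519  0.182 ] [0.5768 0.0107 0.182 ] [ 0.5526 -0.0182  0.182 ]
housing [0.6311 0.0377 0.11  ]
housing [ 0.6393 -0.088   0.11  ]
housing [ 0.5626 -0.0941  0.11  ]
housing [0.5529 0.0267 0.11  ]
block [0.6217 0.1508 0.11  ]
block [0.627  0.0798 0.11  ]
block [0.5457 0.0737 0.11  ]
block [0.5412 0.1442 0.11  ]
bed edge [ 0.6622 -0.1854  0.01  ] [ 0.5556 -0.189   0.01  ] [0.5293 0.1359 0.01  ]
oiler [ 0.7278 -0.0514  0.1   ] [ 0.7286 -0.0502  0.1   ] bush [0.7025 0.0859 0.06  ] [0.701  0.0859 0.06  ]
```

Call:
step_arm(
  fingers=[8.8,8.8,8.8,8.8,8.8,8.8,8.8,8.8,8.8,8.8,8.8,8.8,8.8,8.8,8.8,8.8],
  travel=[
    [4.5,-2.4,-4],
    [9,-4.9,-4],
    [13.5,-7.3,-4],
    [18,-9.8,-4],
    [22.5,-12.2,-4],
    [27,-14.6,-4],
    [31.5,-17,-4],
    [36,-19.5,-4],
    [41,-22,-4],
    [45,-24.4,-4],
    [50,-26.8,-4],
    [55,-29.3,-4],
    [59.6,-31.8,-4],
    [59.6,-31.8,-4],
    [59.6,-31.8,-4],
    [59.6,-31.8,-4],
  ],
  turn=[
    [0,0,-9.9],
    [0,0,-19.8],
    [0,0,-29.8],
    [0,0,-39.7],
    [0,0,-49.6],
    [0,0,-59.5],
    [0,0,-69.5],
    [0,0,-79.4],
    [0,0,-89.3],
    [0,0,-99.2],
    [0,0,-109.2],
    [0,0,-119.1],
    [0,0,-129],
    [0,0,-129],
    [0,0,-129],
    [0,0,-129],
  ],
)

```text
t: 2.1
tool_pos: [0.6287, -0.0467, 0.29]
tool_rot: [0.31, 0.951, -0.0, 0.0]
force: [-0.6, 0.3, 0.9]
width: 0.998
finger_force: 0.0
```

Run:
```python
from plant import ctrl
import cv2
a=ctrl.read_camera("scene")[150:300,220:420]
cv2.imwrite("pics/s1.png",cv2.resize(a,None,fx=4,fy=4,interpolation=cv2.INTER_CUBIC))
```

```text
(no output)
```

View pics/s1.png

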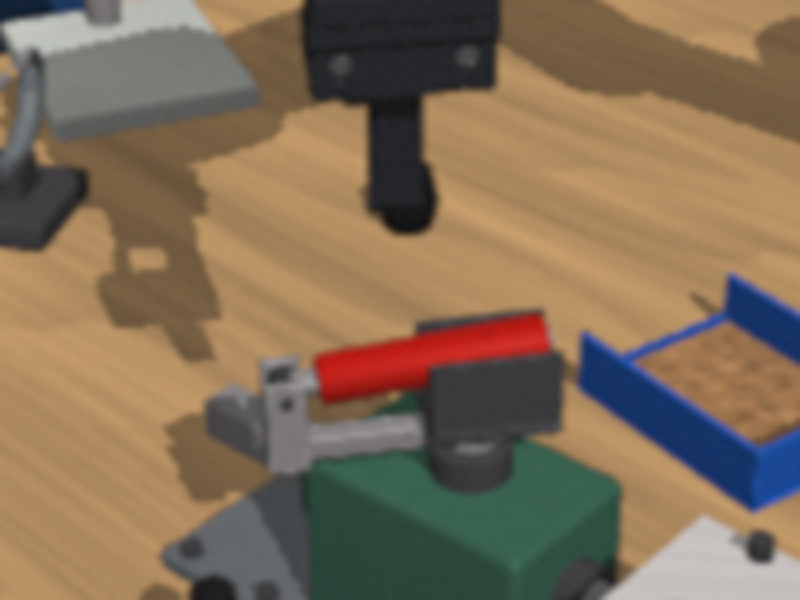

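Call:
step_arm(
  fingers=[8.8,8.8,8.8,8.8,8.8,2,2,2,2,2,2,2],
  travel=[
    [0,0,4.5],
    [0,0,9],
    [0,0,11.5],
    [0,0,12.8],
    [0,0,12.8],
    [0,0,12.8],
    [0,0,12.8],
    [0,0,12.8],
    [0,0,12.8],
    [0,0,12.8],
    [0,0,12.8],
    [0,0,12.8],
  ],
  turn=[
    [0,0,0],
    [0,0,0],
    [0,0,0],
    [0,0,0],
    [0,0,0],
    [0,0,0],
    [0,0,0],
    [0,0,0],
    [0,0,0],
    [0,0,0],
    [0,0,0],
    [0,0,0],
  ],
)

```text
t: 3.65
tool_pos: [0.6296, -0.0455, 0.1617]
tool_rot: [0.309, 0.951, 0.0, 0.0]
force: [0.8, 0.6, -1.2]
width: 0.247
finger_force: 29.6
```

Call:
step_arm(
  fingers=[2,2,2,2,2,2,2],
  travel=[
    [0,0,-0.5],
    [-0.04,0,-1.0],
    [-0.15,0,-1.47],
    [-0.3,0,-1.92],
    [-0.55,0,-2.35],
    [-0.65,0,-2.6],
    [-0.65,0,-2.6],
  ],
  turn=[
    [0,3,0],
    [0,6,0],
    [0,9,0],
    [0,12,0],
    [0,15,0],
    [0,15,0],
    [0,15,0],
  ],
)

```text
t: 4.53
tool_pos: [0.6343, -0.0491, 0.1868]
tool_rot: [0.306, 0.943, 0.04, -0.125]
force: [0.2, 2.4, -5.5]
width: 0.234
finger_force: 30.2
```

Run:
```python
from plant import ctrl
import cv2
a=ctrl.read_camera("scene")[150:300,220:420]
cv2.imwrite("pics/s2.png",cv2.resize(a,None,fx=4,fy=4,interpolation=cv2.INTER_CUBIC))
```

```text
(no output)
```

View pics/s2.png

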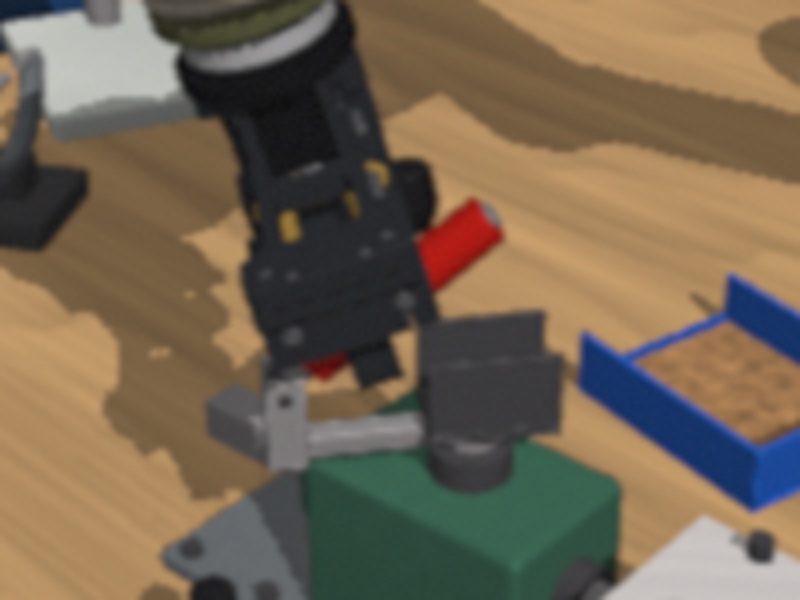

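The handle is up at about 38° and the crank hasn't moved (channel still at (480,370)). Next I'll slide up towards the free end and grip again there.

Call:
step_arm(
  fingers=[4.5,4.5,4.5,4.5,4.5,4.5,2,2,2,2],
  travel=[
    [0,0,0],
    [0,0,0],
    [2.6,0,-1.1],
    [5.2,0,-2.2],
    [5.1,0,-2.25],
    [5.04,0,-2.25],
    [5.04,0,-2.25],
    [5.04,0,-2.25],
    [5.04,0,-2.25],
    [5.04,0,-2.25],
  ],
  turn=[
    [0,0,0],
    [0,0,0],
    [0,0,0],
    [0,-5,0],
    [0,-15,0],
    [0,-15,0],
    [0,-15,0],
    [0,-15,0],
    [0,-15,0],
    [0,-15,0],
  ],
)

```text
t: 5.82
tool_pos: [0.6001, -0.0247, 0.2219]
tool_rot: [0.309, 0.951, -0.0, -0.0]
force: [3.8, -1.5, -4.4]
width: 0.24
finger_force: 30.0
```

Call:
step_arm(
  fingers=[2,2,2,2,2,2,2,2,2,2],
  travel=[
    [-0.55,0,-0.6],
    [-1.15,0,-1.2],
    [-1.8,0,-1.8],
    [-2.5,0,-2.25],
    [-3.3,0,-2.7],
    [-4.1,0,-3.05],
    [-5.7,0,-3.55],
    [-7.0,0,-3.75],
    [-7.7,0,-3.77],
    [-7.7,0,-3.77],
  ],
  turn=[
    [0,0,0],
    [0,0,0],
    [0,0,0],
    [0,0,0],
    [0,0,0],
    [0,0,0],
    [0,0,0],
    [0,0,0],
    [0,0,0],
    [0,0,0],
  ],
)

```text
t: 7.08
tool_pos: [0.6594, -0.0669, 0.2601]
tool_rot: [0.308, 0.951, 0.001, -0.006]
force: [-23.7, 14.5, -0.3]
width: 0.249
finger_force: 31.5
```

The handle is at its upright stop, with about 28 N of reaction. Next is a first quarter turn clockwise, to check the crank centre.

Call:
step_arm(
  fingers=[2,2,2,2,2,2,2],
  travel=[
    [0.2,0,0],
    [0.47,-2.15,0],
    [1.27,-4.17,0],
    [2.53,-5.93,0],
    [4.2,-7.32,0],
    [6.16,-8.26,0],
    [8.28,-8.68,0],
  ],
  turn=[
    [0,0,0],
    [0,0,0],
    [0,0,0],
    [0,0,0],
    [0,0,0],
    [0,0,0],
    [0,0,0],
  ],
)

```text
t: 7.95
tool_pos: [0.5444, -0.0901, 0.2603]
tool_rot: [0.309, 0.951, 0.001, 0.001]
force: [9.9, 10.2, -9.5]
width: 0.248
finger_force: 29.5
```

```bash
cat > c.py <<'E'
import numpy as np
def rows(cx,cy,phis,r=8.6):
    print([[round(float(cx-r*np.cos(p)),1),round(float(cy-r*np.sin(p)),1),0] for p in phis])
E
python3 -c "
from c import *
rows(.62,8.68,np.arange(1.8,6.7,.3))"
```

```text
[[2.6, 0.3, 0], [5.0, 1.3, 0], [7.0, 2.9, 0], [8.4, 5.0, 0], [9.1, 7.5, 0], [9.1, 10.0, 0], [8.3, 12.5, 0], [6.9, 14.6, 0], [4.8, 16.2, 0], [2.4, 17.1, 0], [-0.1, 17.2, 0], [-2.6, 16.6, 0], [-4.8, 15.3, 0], [-6.6, 13.4, 0], [-7.6, 11.1, 0], [-8.0, 8.5, 0], [-7.6, 6.0, 0]]
```

Call:
step_arm(
  fingers=[2,2,2,2,2,2,2,2,2],
  travel=[
    [2.6,0.3,0],
    [5.0,1.3,0],
    [7.0,2.9,0],
    [8.4,5.0,0],
    [9.1,7.5,0],
    [9.1,10.0,0],
    [8.3,12.5,0],
    [6.9,14.6,0],
    [4.8,16.2,0],
  ],
  turn=[
    [0,0,0],
    [0,0,0],
    [0,0,0],
    [0,0,0],
    [0,0,0],
    [0,0,0],
    [0,0,0],
    [0,0,0],
    [0,0,0],
  ],
)

```text
t: 9.07
tool_pos: [0.6009, 0.0682, 0.2603]
tool_rot: [0.309, 0.951, -0.001, -0.001]
force: [-4.1, -6.7, -5.8]
width: 0.25
finger_force: 29.6
```

Call:
step_arm(
  fingers=[2,2,2,2,2,2,2,2],
  travel=[
    [-2.4,0.9,0],
    [-4.9,1.0,0],
    [-7.4,0.4,0],
    [-9.6,-0.9,0],
    [-11.4,-2.8,0],
    [-12.4,-5.1,0],
    [-12.8,-7.7,0],
    [-12.4,-10.2,0],
  ],
  turn=[
    [0,0,0],
    [0,0,0],
    [0,0,0],
    [0,0,0],
    [0,0,0],
    [0,0,0],
    [0,0,0],
    [0,0,0],
  ],
)

```text
t: 10.07
tool_pos: [0.6397, -0.0859, 0.2602]
tool_rot: [0.308, 0.951, 0.002, -0.002]
force: [-8.2, 16.5, -3.0]
width: 0.251
finger_force: 30.9
```

```bash
python3 - <<'E'
from plant import ctrl
import cv2
a=ctrl.read_camera("scene")[210:420,260:540]
cv2.imwrite("pics/s3.png",cv2.resize(a,None,fx=2.8,fy=2.8,interpolation=cv2.INTER_CUBIC))
E
python3 -c "
from c import *
c=np.array([8.6*np.cos(6.6),8.6*np.sin(6.6)])
rows(*c,np.arange(6.75,9,.15),8.6)"
```

```text
[[0.5, -1.2, 0], [1.2, -2.3, 0], [2.0, -3.3, 0], [2.9, -4.1, 0], [4.0, -4.9, 0], [5.2, -5.4, 0], [6.4, -5.7, 0], [7.7, -5.9, 0], [9.0, -5.9, 0], [10.3, -5.7, 0], [11.5, -5.3, 0], [12.6, -4.7, 0], [13.7, -3.9, 0], [14.6, -3.0, 0], [15.4, -2.0, 0]]
```

View pics/s3.png

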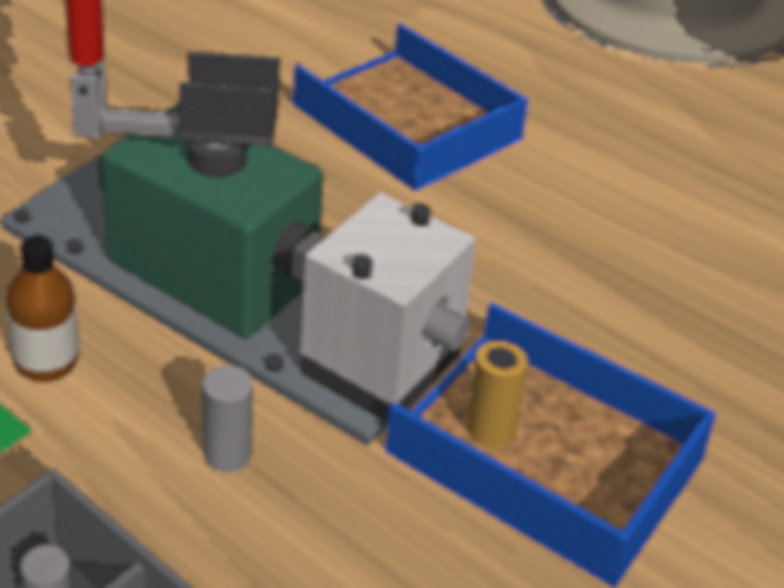

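The brass bush is out and standing in the blue tray at (498,395), the drift sticks out of the bore at (446,325), and the handle is upright. Next I'll wind back.

```bash
python3 -c "
from c import *
c=lambda p:(8.6*np.cos(p),8.6*np.sin(p))
rows(*c(6.6),np.arange(6.3,.5,-.3))
rows(*c(.6),np.arange(.4,-1.7,-.1))"
```

```text
[[-0.4, 2.5, 0], [-0.1, 5.1, 0], [1.0, 7.4, 0], [2.7, 9.3, 0], [4.9, 10.6, 0], [7.4, 11.2, 0], [10.0, 11.1, 0], [12.4, 10.2, 0], [14.4, 8.6, 0], [15.9, 6.5, 0], [16.7, 4.0, 0], [16.7, 1.5, 0], [15.9, -1.0, 0], [14.5, -3.1, 0], [12.5, -4.7, 0], [10.1, -5.7, 0], [7.6, -5.9, 0], [5.1, -5.3, 0], [2.8, -4.1, 0], [1.1, -2.2, 0]]
[[-0.8, 1.5, 0], [-1.1, 2.3, 0], [-1.3, 3.1, 0], [-1.5, 4.0, 0], [-1.5, 4.9, 0], [-1.5, 5.7, 0], [-1.3, 6.6, 0], [-1.1, 7.4, 0], [-0.8, 8.2, 0], [-0.4, 9.0, 0], [-0.0, 9.7, 0], [0.5, 10.4, 0], [1.1, 11.0, 0], [1.8, 11.6, 0], [2.5, 12.1, 0], [3.2, 12.5, 0], [4.0, 12.9, 0], [4.8, 13.1, 0], [5.6, 13.3, 0], [6.5, 13.4, 0], [7.3, 13.5, 0]]
```

Call:
step_arm(
  fingers=[2,2,2,2,2,2,2,2,2,2,2,2,2,2,2,2,2,2,2,2],
  travel=[
    [-0.4,2.5,0],
    [-0.1,5.1,0],
    [1.0,7.4,0],
    [2.7,9.3,0],
    [4.9,10.6,0],
    [7.4,11.2,0],
    [10.0,11.1,0],
    [12.4,10.2,0],
    [14.4,8.6,0],
    [15.9,6.5,0],
    [16.7,4.0,0],
    [16.7,1.5,0],
    [15.9,-1.0,0],
    [14.5,-3.1,0],
    [12.5,-4.7,0],
    [10.1,-5.7,0],
    [7.6,-5.9,0],
    [5.1,-5.3,0],
    [2.8,-4.1,0],
    [1.1,-2.2,0],
  ],
  turn=[
    [0,0,0],
    [0,0,0],
    [0,0,0],
    [0,0,0],
    [0,0,0],
    [0,0,0],
    [0,0,0],
    [0,0,0],
    [0,0,0],
    [0,0,0],
    [0,0,0],
    [0,0,0],
    [0,0,0],
    [0,0,0],
    [0,0,0],
    [0,0,0],
    [0,0,0],
    [0,0,0],
    [0,0,0],
    [0,0,0],
  ],
)

```text
t: 12.62
tool_pos: [0.6191, -0.0969, 0.2602]
tool_rot: [0.309, 0.951, 0.002, -0.002]
force: [-9.3, 15.4, -2.6]
width: 0.246
finger_force: 30.9
```

Call:
step_arm(
  fingers=[2,2,2,2,2],
  travel=[
    [-0.8,1.5,0],
    [-1.3,3.1,0],
    [-1.5,4.9,0],
    [-1.3,6.6,0],
    [-0.8,8.2,0],
  ],
  turn=[
    [0,0,0],
    [0,0,0],
    [0,0,0],
    [0,0,0],
    [0,0,0],
  ],
)

```text
t: 13.25
tool_pos: [0.6722, -0.0365, 0.2602]
tool_rot: [0.309, 0.951, -0.001, -0.003]
force: [-16.9, 1.3, -2.5]
width: 0.249
finger_force: 30.8
```

```bash
python3 -c "
from c import *
c=lambda p:(8.6*np.cos(p),8.6*np.sin(p))
for a in np.arange(-.4,-1.7,-.1):print(round(float(a),2),end=' ');rows(*c(a),[a-.05,a-.1])"
```

```text
-0.4 [[0.2, 0.4, 0], [0.4, 0.8, 0]]
-0.5 [[0.2, 0.4, 0], [0.4, 0.7, 0]]
-0.6 [[0.3, 0.3, 0], [0.5, 0.7, 0]]
-0.7 [[0.3, 0.3, 0], [0.6, 0.6, 0]]
-0.8 [[0.3, 0.3, 0], [0.6, 0.6, 0]]
-0.9 [[0.3, 0.3, 0], [0.7, 0.5, 0]]
-1.0 [[0.4, 0.2, 0], [0.7, 0.4, 0]]
-1.1 [[0.4, 0.2, 0], [0.8, 0.4, 0]]
-1.2 [[0.4, 0.1, 0], [0.8, 0.3, 0]]
-1.3 [[0.4, 0.1, 0], [0.8, 0.2, 0]]
-1.4 [[0.4, 0.1, 0], [0.9, 0.1, 0]]
-1.5 [[0.4, 0.0, 0], [0.9, 0.0, 0]]
-1.6 [[0.4, -0.0, 0], [0.9, -0.1, 0]]
```

Call:
step_arm(
  fingers=[2,2],
  travel=[
    [0.2,0.4,0],
    [0.4,0.8,0],
  ],
  turn=[
    [0,0,0],
    [0,0,0],
  ],
)

```text
t: 13.5
tool_pos: [0.6736, -0.0283, 0.2603]
tool_rot: [0.309, 0.951, -0.001, -0.003]
force: [-14.7, 0.1, -3.3]
width: 0.249
finger_force: 30.5
```

Call:
step_arm(
  fingers=[2,2],
  travel=[
    [0.2,0.4,0],
    [0.4,0.7,0],
  ],
  turn=[
    [0,0,0],
    [0,0,0],
  ],
)

```text
t: 13.75
tool_pos: [0.6743, -0.0207, 0.2603]
tool_rot: [0.309, 0.951, -0.002, -0.003]
force: [-15.2, -1.4, -3.2]
width: 0.245
finger_force: 30.5
```

Call:
step_arm(
  fingers=[2,2],
  travel=[
    [0.3,0.3,0],
    [0.5,0.7,0],
  ],
  turn=[
    [0,0,0],
    [0,0,0],
  ],
)

```text
t: 14.0
tool_pos: [0.6745, -0.0125, 0.2603]
tool_rot: [0.31, 0.951, -0.002, -0.003]
force: [-16.5, -3.0, -3.6]
width: 0.251
finger_force: 30.5
```

Call:
step_arm(
  fingers=[2,2],
  travel=[
    [0.3,0.3,0],
    [0.6,0.6,0],
  ],
  turn=[
    [0,0,0],
    [0,0,0],
  ],
)

```text
t: 14.25
tool_pos: [0.6736, -0.0072, 0.2603]
tool_rot: [0.311, 0.95, -0.004, -0.001]
force: [-11.2, -22.5, -5.3]
width: 0.244
finger_force: 29.0
```

Call:
step_arm(
  fingers=[2,2,2],
  travel=[
    [0.15,0.15,0],
    [0.2,0.2,0],
    [0.2,0.2,0],
  ],
  turn=[
    [0,0,0],
    [0,0,0],
    [0,0,0],
  ],
)

```text
t: 14.62
tool_pos: [0.6715, -0.0021, 0.2603]
tool_rot: [0.31, 0.951, -0.003, -0.005]
force: [-24.7, -2.4, -1.2]
width: 0.228
finger_force: 12.4
```

Run:
```python
from plant import ctrl
import cv2
a=ctrl.read_camera("scene")[130:280,230:430]
cv2.imwrite("pics/s4.png",cv2.resize(a,None,fx=4,fy=4,interpolation=cv2.INTER_CUBIC))
o=ctrl.get_obs();print(o["tool_pos"],o["force"],o["width"],o["finger_force"])
```

```text
[ 0.67148461 -0.00171085  0.26029628] [-25.49811469  -1.32071325  -0.54422637] 0.22739866457626098 12.416750080883503
```

View pics/s4.png

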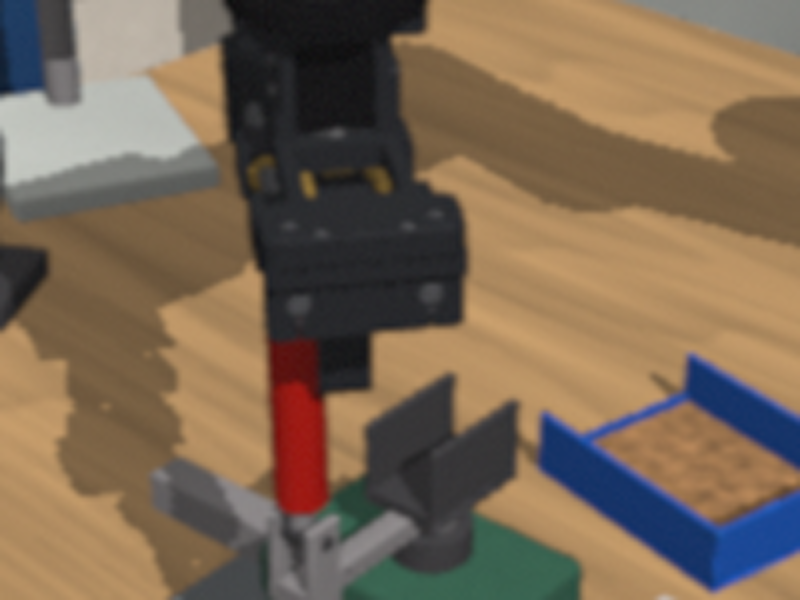

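The pads hit the stop (22 N tangential) and then slid: the handle at (298,430) now sits at the pads' outer edge. The handle is still upright. I'll let go and grip again with the pads closing tangentially, then seat the crank against the stop.

Call:
step_arm(
  fingers=[6,6,6,6,6,6,6,6,6,6,6],
  travel=[
    [0,0,0],
    [0,0,0],
    [0,0,0],
    [0,0,-3],
    [0,0,-6],
    [-0.4,-0.75,-6],
    [-0.4,-0.75,-6],
    [-0.4,-0.75,-6],
    [-0.4,-0.75,-6],
    [-0.4,-0.75,-6],
    [-0.4,-0.75,-6],
  ],
  turn=[
    [0,0,0],
    [0,0,0],
    [0,0,0],
    [0,0,0],
    [0,0,0],
    [0,0,-10],
    [0,0,-20],
    [0,0,-30],
    [0,0,-41],
    [0,0,-41],
    [0,0,-41],
  ],
)

```text
t: 16.05
tool_pos: [0.6734, -0.0088, 0.3207]
tool_rot: [-0.042, 0.999, -0.0, 0.001]
force: [-0.6, 0.3, 0.3]
width: 0.681
finger_force: 0.0
```

Run:
```python
from plant import ctrl
import cv2
a=ctrl.read_camera("scene")[120:270,230:430]
cv2.imwrite("pics/s5.png",cv2.resize(a,None,fx=4,fy=4,interpolation=cv2.INTER_CUBIC))
```

```text
(no output)
```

View pics/s5.png

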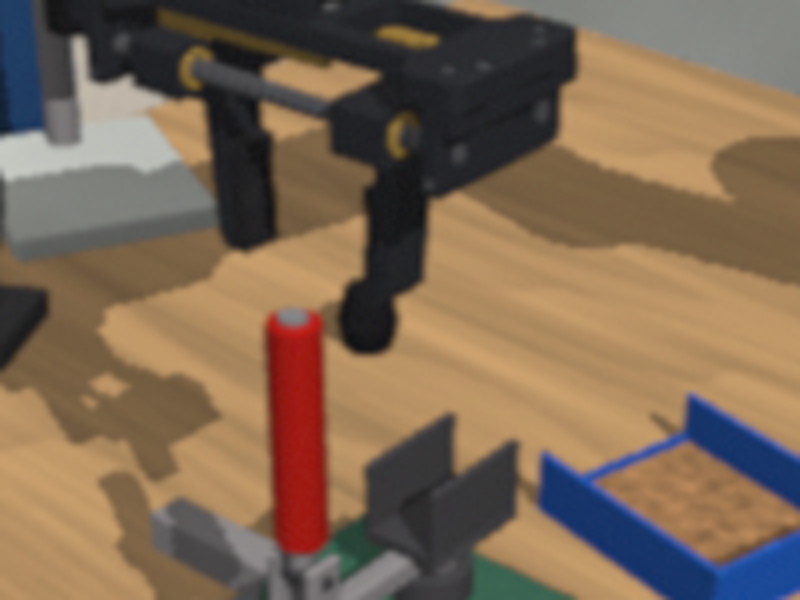

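```bash
python3 -c "
from h import *
print(onz('scene',302.8,198.9,.290), onz('scene',230+297/4,120+548/4,.183))"
```

```text
[ 0.6833 -0.0155  0.29  ] [ 0.6869 -0.0132  0.183 ]
```

Call:
step_arm(
  fingers=[6,6,6,6,2,2,2,2,2],
  travel=[
    [-0.2,0,2],
    [-0.2,0,4],
    [-0.2,0,6],
    [-0.2,0,6],
    [-0.2,0,6],
    [-0.2,0,6],
    [-0.2,0,6],
    [-0.2,0,6],
    [-0.2,0,6],
  ],
  turn=[
    [0,0,0],
    [0,0,0],
    [0,0,0],
    [0,0,0],
    [0,0,0],
    [0,0,0],
    [0,0,0],
    [0,0,0],
    [0,0,0],
  ],
)

```text
t: 17.23
tool_pos: [0.6758, -0.0143, 0.2612]
tool_rot: [-0.041, 0.999, -0.005, 0.001]
force: [3.1, -22.4, 0.9]
width: 0.26
finger_force: 30.0
```

Call:
step_arm(
  fingers=[2,2],
  travel=[
    [0,0.2,0],
    [0,0.3,0],
  ],
  turn=[
    [0,0,0],
    [0,0,0],
  ],
)

```text
t: 17.48
tool_pos: [0.6758, -0.0134, 0.2612]
tool_rot: [-0.04, 0.999, -0.007, 0.001]
force: [2.9, -33.9, 0.1]
width: 0.262
finger_force: 30.0
```

The crank is confirmed at the rear stop: 34 N of push and no travel. I'll relax the load, nudge the handle outward against its upright stop, let go and rise.

Call:
step_arm(
  fingers=[2,2,2],
  travel=[
    [0,-0.4,0],
    [-0.3,-0.55,0],
    [-0.4,-0.6,0],
  ],
  turn=[
    [0,0,0],
    [0,0,0],
    [0,0,0],
  ],
)

```text
t: 17.85
tool_pos: [0.6775, -0.0149, 0.2609]
tool_rot: [-0.042, 0.999, -0.003, -0.003]
force: [-20.0, -14.1, 5.9]
width: 0.262
finger_force: 30.0
```

Call:
step_arm(
  fingers=[2,6,6,6,6,6,6,6,6],
  travel=[
    [0.3,-0.2,0],
    [0.3,-0.2,0],
    [0.3,-0.2,0],
    [0.3,-0.2,0],
    [0.3,-0.2,-2],
    [0.3,-0.2,-5],
    [0.3,-0.2,-9],
    [0.3,-0.2,-12],
    [0.3,-0.2,-12],
  ],
  turn=[
    [0,0,0],
    [0,0,0],
    [0,0,0],
    [0,0,0],
    [0,0,0],
    [0,0,0],
    [0,0,0],
    [0,0,0],
    [0,0,0],
  ],
)

```text
t: 18.98
tool_pos: [0.677, -0.0133, 0.3822]
tool_rot: [-0.044, 0.999, -0.0, 0.002]
force: [0.1, 0.0, -0.2]
width: 0.676
finger_force: 0.0
```

Run:
```python
from plant import ctrl
import cv2
a=ctrl.read_camera("scene")[140:420,180:550]
cv2.imwrite("pics/s6.png",cv2.resize(a,None,fx=2.1,fy=2.1,interpolation=cv2.INTER_CUBIC))
```

```text
(no output)
```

View pics/s6.png

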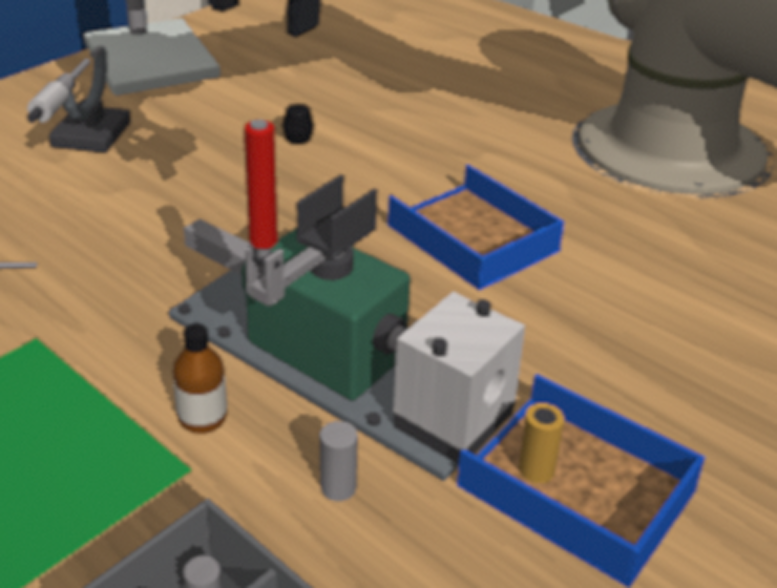

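The handle stands upright at (262,185), the brass bush is in the tray at (542,445), and the drift is back inside the block. The oil bottle, steel bush and micrometer are undisturbed, and the gripper is clear.

```bash
python3 -c "
from plant import ctrl
print(ctrl.sign_off())"
```

```text
the job is handed in; nothing more can be done
None
```

The job is done and handed in at about 19 s: the brass bush is in the blue tray, the drift is back at its rear stop, the handle is left upright, and nothing nearby was disturbed.

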